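# Contact-probe check of a dry-block heater through its lid port

### The job

Check the block temperature of the dry-block heater through its shut lid: take the contact probe out of its stand and lower it upright through the round port in the lid, without touching the port or the lid, until you feel its sprung tip meet the hidden metal block, then press gently so that the tip is about half-way in. Finish while holding it there in the gripper, still, upright and centred in the port, and leave the beaker, bottle and tube rack where they stand.

Things in the scene. Friction and masses are not known exactly. Their poses are not given: they have to be found in the camera images.
- handle_mid (a point): Centre of the contact probe's grey handle, 30 mm (its x) by 24 mm (its y) by 70 mm tall, z up along the probe (loose, about 120 g, upright in its stand at the start). Below it on the same axis: a collar 11 mm across and 10 mm long, a steel stem 7 mm across, and a sprung brass tip 9 mm across whose free end lies 130 mm below this point.
- stem_end (a point): Lower end of the probe's rigid stem, on its axis, 118 mm below the handle's centre; z up to the handle. The sprung tip sticks out 12 mm below this point when free and slides in by at most 10 mm against a spring of 0.8 N per mm (half-way in: 5 mm, 4 N; fully in: 8 N). This point does not move with the tip.
- stand_top (a point): Centre of the mouth of the probe stand, a fixed grey upright tube 38 mm across and 105 mm high on a round foot 84 mm across; the bore is 16 mm. At the start the handle's underside rests on this mouth and the stem hangs free in the bore, so the probe must be raised 95 mm to come clear.
- heater: Dry-block heater, fixed: cream housing 210 (its x) by 170 (its y) by 85 mm high, knob and display at its -x end, a white lid, shut, at the other. Origin at the centre of its underside, z up. The aluminium block under the lid is hidden; blocks differ, so its flat top lies anywhere from 35 to 60 mm below the mouth of the port.
- lid: The heater's shut lid, fixed, 134 mm (x) by 160 mm (y), its underside 85 mm and its top 115 mm above the table; origin at the centre of its underside.
- port (a point): Centre of the mouth of the round probe port in the middle of the lid, 120 mm above the table, 35 mm from the heater's centre towards its +x. A steel flange 34 mm across stands 5 mm above the lid; the bore is 20 mm across and 19 mm long, straight down, and opens into the hollow of the lid above the block.
- beaker: Glass beaker, 54 mm across, 75 mm high, origin at the centre of its underside. Leave it where it stands.
- bottle: Brown glass bottle, 60 mm across, 125 mm high, origin at the centre of its underside. Leave it where it stands.
- rack: Orange tube rack, 70 by 150 mm, 66 mm high with its tube caps, origin at the centre of its underside. Leave it where it stands.
There are look-alikes about, which are no part of the job. Leave any pink look-alike of the part that bears handle_mid alone. Leave any blue look-alike of the part that bears stand_top alone.

How it is judged:
By the outcome, as a careful person would: the job done as asked, in the order asked, and still so for the second after the job is handed in, while the arm keeps its last pose, push and grip.
It also fails if it takes over 48 s, if anything falls off the work surface, if the arm or the gripper's body presses on something with over 40 N, if the wrist force passes 120 N, or if a joint passes its speed limit or range.

### The arm

A 6-joint arm with a two-finger parallel gripper is mounted at the origin on the work surface. World frame = base frame: x ahead of the robot, y to its left, z up, the work surface at z = 0. Lengths are in m, angles in rad, forces in N, time in s.
With the tool pointing down it reaches from about 0.25 to 0.725 m from the base axis. Payload 9.7 kg.
Tool frame: the origin (TCP) lies on the centre line of the jaws, within the pads' length; the fingertips stand 14 mm ahead of it and the grasp point (between the pads) lies 5 mm behind it; z points along the fingers, y is the direction in which the jaws open and shut (so a half turn about z gives the same grasp; the last joint's range is limited). The gripper opens to 85 mm and grips with 20 to 120 N. Pads are 22 mm wide; open, the fingers measure 114 mm over their backs; the gripper's body (76 mm by 85 mm) begins 54 mm behind the grasp point. The pads swing forward as they close: fully open they stand 13 mm farther back than shut.
Start: joints at [1.317, 0.087, 0.176, 1.66, 0, 1.571], TCP at [0.138, 0.532, 0.245] pointing down, gripper open.
Joint ranges: [-3.13, 3.13], [-0.85, 1.81], [-1.15, 1.24], [-2.2, 2.28], [-1.44, 1.52], [-3.14, 3.14]. Speed limits (rad/s): [2.22, 2.22, 2.57, 3.14, 3.14, 3.14].

### API

Orientations are given as a unit quaternion [x, y, z, w].
In Python, from workcell import read_state, get_image, camera_params, hand_in gives the robot as it stands.
- The arm moves only by the tool step_arm, never from a script. Its argument "commands" is a list of rows, each a list of 4 numbers: the shift along the tool's x, y, z in mm, then the turn about the tool's z in degrees. In form: [[tx, ty, tz, yaw], ...]. A call has 1 to 12 rows; each row shifts and turns the pose as measured when the row begins, along the tool's axes as they then stand; what a row does not reach is not made up. A row lasts 1/10 s, in which the tool goes at most 50 mm and 8.59 degrees, less where a joint would pass 70% of its speed; a pose out of reach is approached as far as the arm can. A call with a gripper value outside its range is refused whole. "gripper" is the finger opening in mm, from 0 to 85.4, set as the call begins (left out, the last holds). The fingers move at their own pace and stop on an object; "squeeze" is the grip in N (left out, the last holds). Time passes only in rows, so rows that do not move let the fingers close. It gives the time, the measured TCP pose, the force and the opening at its end, in the units of the state.
- read_state(): the state, without advancing time (a new reading comes with each control period).
- get_image(name): name is "scene" or "top"; returns the picture (420x560x3 uint8, red, green, blue); there is no depth.
- camera_params(name): a dict with "K" (3x3 intrinsics, pixels), "R" (3x3) and "t" (3): a world point X has camera coordinates R X + t. Camera axes: x right, y down, z forward; pixel columns grow to the right and rows downward; lengths in m; the calibration is good to about 2 mm. A picture is of the moment at which its call begins. camera_params takes no time and is no camera call.
- hand_in(): hands the job in, once; it reports no verdict.
The state is a dict: "time_s": time; "joint_positions": joint angles; "joint_velocities": joint speeds; "tau": joint torques, N m; "tcp_pos": TCP position; "tool_rot": TCP orientation; "force": force on the tool from outside, world axes, zero at the start; "torque": the same for the moment, N m; "opening": finger opening in m.
Only numpy, scipy, OpenCV 4.12 (cv2) and the standard library are available. Lean on these libraries where they do the work, as an engineer would, in place of code of your own. Each camera call takes 0.05 s, during which the arm holds its last target.

## Working session

There is one attempt and no reset: what is moved stays moved. The work goes in short steps, Python scripts to look and compute and a tool call to move; the robot and the scene stay as the last step left them, time stands still between calls to the robot, and variables do not carry over. Pictures are saved under pics/ and viewed, and the job is handed in when it is done.

Besides the shell and the picture viewer there is one more tool, called as a command line: name --pt "numbers of a row" for each row, then --argument value for the rest. step_arm: Moves the arm, as the interface text tells. Its arguments: {"type":"object","properties":{"commands":{"type":"array","items":{"type":"array","items":{"type":"number"}}},"gripper":{"type":"number"},"squeeze":{"type":"number"}},"required":["commands"]}

```bash
mkdir -p pics
python3 - <<'E'
from workcell import *
import cv2,numpy as np
for n in("scene","top"):
    im=get_image(n);cv2.imwrite(f"pics/{n}0.png",im[:,:,::-1])
    p=camera_params(n);print(n,np.round(p["K"],1).tolist(),np.round(p["R"],3).tolist(),np.round(p["t"],3).tolist(), np.round(-np.array(p["R"]).T@p["t"],3))
s=read_state();print(s)
E
```

```text
scene [[478.7, 0.0, 275.7], [0.0, 478.7, 201.7], [0.0, 0.0, 1.0]] [[-0.709, 0.705, -0.013], [0.604, 0.597, -0.528], [-0.365, -0.382, -0.849]] [0.421, -0.306, 1.568] [1.055 0.485 1.176]
top [[484.8, 0.0, 275.8], [0.0, 484.8, 209.9], [0.0, 0.0, 1.0]] [[-0.027, -1.0, -0.001], [-0.983, 0.027, -0.181], [0.181, -0.004, -0.983]] [0.001, 0.575, 1.327] [ 0.325 -0.009  1.409]
{'time_s': 0.1, 'joint_positions': array([1.31699813e+00, 8.73906671e-02, 1.75219680e-01, 1.65980399e+00,
       2.82643485e-05, 1.57082311e+00]), 'joint_velocities': array([ 1.34317762e-03, -1.87118797e-03,  1.97761075e-03, -2.36171748e-04,
        4.17789232e-06,  1.48263617e-03]), 'tau': array([ 4.69370589e-04, -5.21561909e+01,  4.65650833e+01,  1.59482349e-02,
       -4.91190747e-06, -1.08535875e-05]), 'tcp_pos': array([0.13804022, 0.53219951, 0.24466512]), 'tool_rot': array([ 1.26572056e-01,  9.91957241e-01, -5.82800896e-04, -8.85952389e-05]), 'force': array([ 0.989965  ,  0.39813061, -0.06583675]), 'torque': array([-0.00101549, -0.02074967,  0.02939668]), 'opening': 0.08546072887500351}
```

View pics/scene0.png

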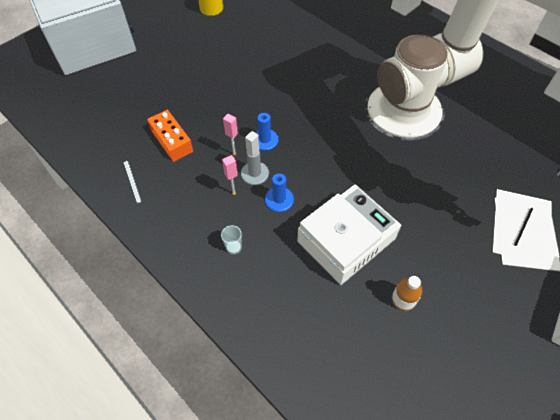

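View pics/top0.png

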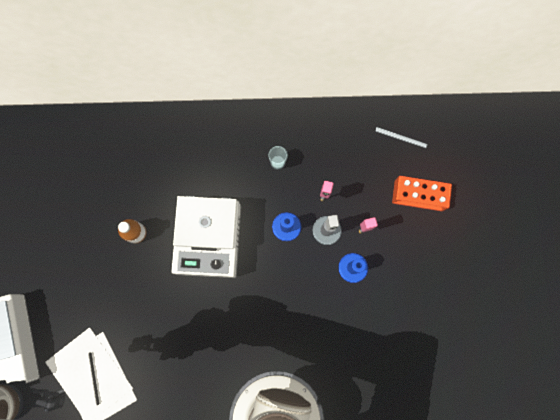

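The candidates for the probe, in the top view, are the grey handle at (333,221) and the pink ones at (327,188) and (369,224). The candidates for the stand are the grey one at (327,231) and the blue ones at (286,226) and (352,267). The grey probe in the grey stand fits the description, so I'll confirm it in an enlarged crop.

Run:
```python
import cv2,numpy as np
a=cv2.imread("pics/scene0.png")[90:220,200:320];b=cv2.imread("pics/top0.png")[170:290,260:400]
c=cv2.imread("pics/top0.png")[185:285,160:250];d=cv2.imread("pics/scene0.png")[175:285,285:410]
f=lambda x:cv2.resize(x,(400,300),interpolation=cv2.INTER_CUBIC)
g=lambda x:cv2.resize(x,None,fx=min(400/x.shape[1],300/x.shape[0]),fy=min(400/x.shape[1],300/x.shape[0]),interpolation=cv2.INTER_CUBIC)
o=np.zeros((600,800,3),np.uint8)
for i,x in enumerate([a,b,c,d]):
    y=g(x);r,cc=300*(i//2),400*(i%2);o[r:r+y.shape[0],cc:cc+y.shape[1]]=y[:300,:400]
cv2.imwrite("pics/crop0.png",o)
```

```text
(no output)
```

View pics/crop0.png

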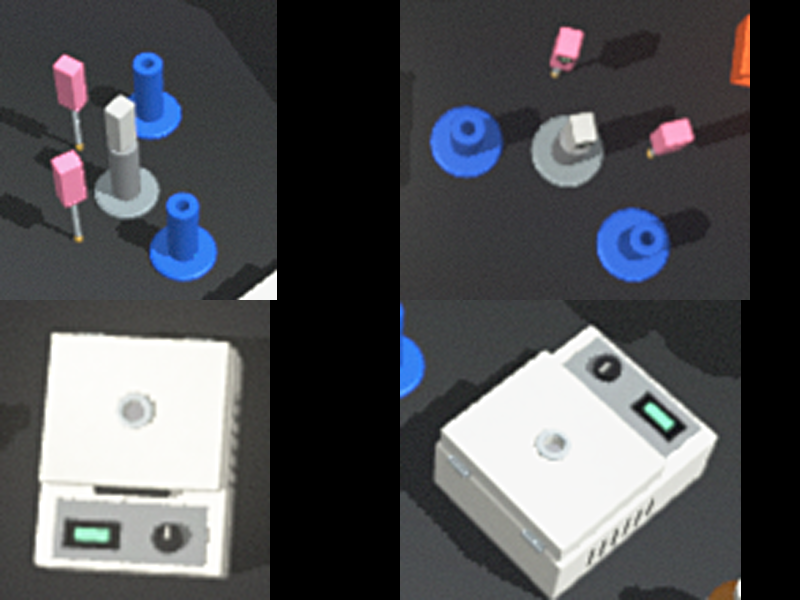

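The top-right and top-left crops confirm it: the grey handle sits in the grey stand, and the pink probes and blue stands are separate. Next I'll measure the port and the handle's top face.

```bash
cat > h.py <<'E'
import cv2,numpy as np
from workcell import camera_params
P={n:{k:np.array(v) for k,v in camera_params(n).items() if k in("K","R","t")} for n in("scene","top")}
def ray(n,uv):
    p=P[n];d=p["R"].T@np.linalg.solve(p["K"],[uv[0],uv[1],1]);return -p["R"].T@p["t"],d
def plane(n,uv,z):
    c,d=ray(n,uv);return c+d*(z-c[2])/d[2]
def tri(a,b):
    c1,d1=ray("scene",a);c2,d2=ray("top",b)
    s=np.linalg.lstsq(np.c_[d1,-d2],c2-c1,rcond=None)[0];p,q=c1+s[0]*d1,c2+s[1]*d2
    return (p+q)/2,np.linalg.norm(p-q)
def proj(n,X):
    p=P[n];q=p["K"]@(p["R"]@np.array(X)+p["t"]);return q[:2]/q[2]
E
python3 - <<'E'
from h import *
S=6
for n,(x0,y0,x1,y1),(px0,py0,px1,py1) in(("top",(318,205,348,245),(190,208,222,236)),("scene",(238,125,268,185),(328,215,354,241))):
    im=cv2.imread(f"pics/{n}0.png")
    g=cv2.cvtColor(im,cv2.COLOR_BGR2GRAY)
    c=cv2.resize(g[y0:y1,x0:x1],None,fx=S,fy=S,interpolation=cv2.INTER_CUBIC)
    print(n,"handle gray\n",g[y0:y1,x0:x1][:, :] if n=="top" else g[y0:y0+40,x0:x1])
    print(n,"port\n",g[py0:py1,px0:px1])
E
```

```text
top handle gray
 [[ 55  59  53 ...  57  52  54]
 [ 56  58  59 ...  52  56  58]
 [ 58  54  60 ...  59  53  58]
 ...
 [ 70 109 144 ...  60  55  58]
 [ 56  56  89 ...  56  57  54]
 [ 52  53  53 ...  56  55  60]]
top port
 [[252 253 252 252 253 253 252 252 252 252 252 252 252 252 252 252 252 252
  252 252 252 252 251 251 252 252 252 252 252 251 251 251]
 [252 252 252 252 252 252 252 252 252 252 252 252 252 252 252 252 252 252
  252 251 252 251 251 251 252 252 251 252 252 251 251 251]
 [252 252 252 252 252 252 252 252 253 253 252 252 253 252 252 251 252 252
  252 251 252 252 252 252 252 252 251 252 251 251 250 251]
 [252 252 252 252 252 252 252 252 252 252 252 252 252 252 252 252 252 252
  252 252 252 252 252 252 252 252 252 252 251 251 251 251]
 [253 252 252 252 252 252 252 252 252 253 252 253 253 252 252 252 252 252
  252 252 252 252 252 251 252 252 252 252 251 251 251 251]
 [253 252 252 252 252 252 253 252 252 252 252 253 253 253 253 253 252 252
  252 252 252 252 251 251 251 251 251 251 251 251 251 252]
 [253 252 252 252 252 252 253 252 252 252 252 253 253 254 254 254 253 253
  253 252
[... 5165 characters left out ...]
48 247 248
  247 247 247 247 247 247 247 247]
 [247 247 247 247 247 247 247 247 247 247 247 248 248 248 248 248 247 247
  247 247 247 247 247 247 247 247]
 [247 247 247 247 247 247 247 247 247 247 247 247 247 247 247 247 247 247
  247 247 247 247 247 247 247 247]
 [247 247 247 247 247 247 247 247 247 247 247 247 247 247 247 247 247 247
  247 247 247 247 247 247 247 247]
 [247 247 247 247 247 247 247 247 247 247 247 247 247 247 247 247 247 247
  247 247 247 247 247 247 247 247]
 [247 247 247 247 247 247 247 247 247 247 247 247 247 247 247 247 247 247
  247 247 247 247 247 247 247 247]
 [247 247 247 247 247 247 247 247 247 247 247 247 247 247 247 247 247 247
  247 247 247 247 247 247 247 247]]
```

Run:
```python
from h import *
np.set_printoptions(precision=4,suppress=True,linewidth=200)
a=(341.3,227.2);b=(204.1,221.3)
print("port",tri(a,b),plane("scene",a,.12),plane("top",b,.12))
o=[]
for n,(x0,y0,x1,y1) in(("top",(310,208,348,248)),("scene",(236,122,274,192))):
    im=cv2.imread(f"pics/{n}0.png")
    o.append(cv2.resize(im[y0:y1,x0:x1],None,fx=8.5,fy=8.5,interpolation=cv2.INTER_NEAREST))
    g=cv2.cvtColor(im,cv2.COLOR_BGR2GRAY)
    print(n); 
    for r in range(y0,y0+35): print(r,' '.join('%3d'%v for v in g[r,x0+4:x1-4]))
h=595
c=np.zeros((600,700,3),np.uint8);c[:o[0].shape[0],:o[0].shape[1]]=o[0][:600];c[:o[1].shape[0],350:350+o[1].shape[1]]=o[1][:600]
cv2.imwrite("pics/crop1.png",c)
```

```text
port (array([0.537 , 0.1796, 0.117 ]), np.float64(0.0006476396659409865)) [0.5387 0.1802 0.12  ] [0.5363 0.1795 0.12  ]
top
208  56  58  53  55  54  51  56  57  53  53  57  56  55  53  53  54  56  54  55  55  59  56  56  54  55  55  58  61  57  58
209  54  54  57  55  55  57  54  59  52  57  56  55  54  55  54  56  53  59  56  54  56  54  56  56  52  57  53  54  55  52
210  57  53  58  58  55  54  56  57  56  57  56  55  58  57  57  58  56  57  57  56  57  55  54  54  55  57  55  58  55  55
211  58  56  53  53  54  60  56  51  57  55  59  55  56  53  58  60  51  57  56  57  58  55  52  53  60  54  57  53  58  53
212  56  58  51  57  59  57  55  58  58  52  57  55  55  59  56  58  51  56  55  53  50  56  54  55  50  57  54  53  55  56
213  46  52  55  55  59  52  57  54  55  55  56  56  52  52  50  57  57  48  53  50  48  48  52  49  59  57  56  55  55  57
214  41  49  56  56  55  56  54  56  58  51  54  53  53  54  51  48  48  53  62  68  70  76  79  57  56  53  55  55  58  56
215  40  42  52  57  60  54  53  50  57  53  58  57  54  55  71  86  96 122 165 184 186 197 184 110  54  54 
[... 7009 characters left out ...]
 124 124 173 192 194 191 193 193 193 130  70  56  56  63  62  64  59  58  60  62
152  64  62  65  65  59  63  90 122 131 126 122 123 169 193 193 190 191 193 199 146  80  60  61  61  63  61  65  59  61  63
153  60  61  63  65  61  62  82 117 133 126 122 124 168 194 189 181 188 195 195 148  79  60  58  60  64  58  62  64  63  63
154  65  62  64  64  65  58  70 108 129 131 123 121 165 190 180 185 188 194 178 137  80  62  63  62  65  62  63  62  63  60
155  62  64  63  63  64  61  70  94 150 178 143 130 162 178 187 193 193 183 153 129  84  61  61  58  62  66  61  66  63  61
156  58  67  62  63  66  61  67  86 111 140 160 175 180 187 189 180 155 142 138 131  84  61  59  64  61  62  61  62  62  64
```

View pics/crop1.png

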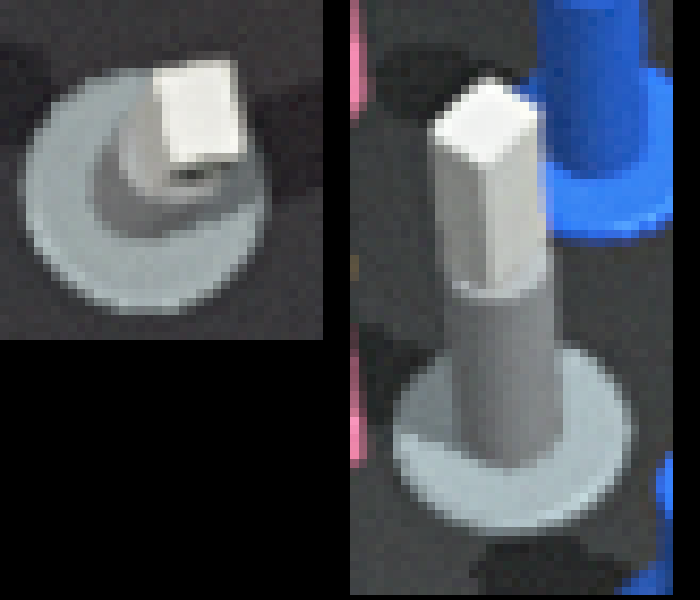

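The top face of the handle shows in both views: top view about x 328–339, y 215–226; scene about x 242–257, y 131–141. I'll cast its outline onto z = 0.175.

Run:
```python
from h import *
np.set_printoptions(precision=4,suppress=True,linewidth=200)
S=8
def blob(n,box,f,z):
    x0,y0,x1,y1=box
    im=cv2.imread(f"pics/{n}0.png")[y0:y1,x0:x1]
    g=cv2.resize(cv2.cvtColor(im,cv2.COLOR_BGR2GRAY),None,fx=S,fy=S,interpolation=cv2.INTER_LINEAR)
    m=f(g).astype(np.uint8)
    c=max(cv2.findContours(m,0,2)[0],key=cv2.contourArea)[:,0].astype(float)
    uv=(c+.5)/S-.5+[x0,y0]
    return np.array([plane(n,u,z)[:2] for u in uv]),uv
for n,box,t in(("top",(310,208,348,232),185),("top",(310,208,348,232),200),("scene",(236,122,260,150),210),("scene",(236,122,260,150),222)):
    w,uv=blob(n,box,lambda g:g>t,.175)
    r=cv2.minAreaRect((w*1000).astype(np.float32));M=cv2.moments((uv*100).astype(np.float32))
    cu=np.array([M["m10"],M["m01"]])/M["m00"]/100
    print(n,t,"handle top rect",r,"cent",plane(n,cu,.175),cu)
# foot of stand
for n,box in(("top",(305,205,350,250)),("scene",(230,150,275,192))):
    pass
b=blob("top",(186,204,226,240),lambda g:g<215,.12)
for n,box in(("top",(194,212,215,232)),("scene",(333,219,350,237))):
    w,uv=blob(n,box,lambda g:g<212,.12);print(n,"bore",cv2.minEnclosingCircle((w*1000).astype(np.float32)),w.mean(0))
# lid corners top view: white mask
im=cv2.imread("pics/top0.png");g=cv2.cvtColor(im,cv2.COLOR_BGR2GRAY)
w,uv=blob("top",(160,185,250,285),lambda g:g>235,.115);r=cv2.minAreaRect((w*1000).astype(np.float32));print("lid",r)
```

```text
top 185 handle top rect ((519.7198486328125, -160.01168823242188), (29.00848960876465, 23.598224639892578), 7.813932418823242) cent [ 0.5198 -0.1602  0.175 ] [332.7601 220.7179]
top 200 handle top rect ((519.7794189453125, -160.1544952392578), (27.663864135742188, 22.546144485473633), 7.337878704071045) cent [ 0.5198 -0.1603  0.175 ] [332.7912 220.7012]
scene 210 handle top rect ((523.257080078125, -159.33447265625), (27.584850311279297, 24.931119918823242), 6.749216079711914) cent [ 0.5235 -0.1592  0.175 ] [251.654  136.0606]
scene 222 handle top rect ((523.2459106445312, -159.7891387939453), (26.797903060913086, 23.516305923461914), 6.334527015686035) cent [ 0.5234 -0.1596  0.175 ] [251.5915 135.9722]
top bore ((535.6526489257812, 180.1714630126953), 11.250401496887207) [0.5353 0.1809]
scene bore ((537.9706420898438, 180.57362365722656), 10.729724884033203) [0.538  0.1803]
lid ((536.2483520507812, 179.47540283203125), (159.3529815673828, 134.0194549560547), 85.39999389648438)
```

step_arm --pt "0 0 0 -7.2" --pt "0 0 0 -7.2" --pt "0 0 0 -7.1" --pt "-18.5 -45.8 0 0" --pt "-18.5 -45.8 0 0" --pt "-18.5 -45.8 0 0" --pt "-18.5 -45.8 0 0" --pt "-18.5 -45.8 0 0" --pt "-18.5 -45.8 0 0" --pt "-18.5 -45.8 0 0" --pt "-18.5 -45.8 0 0" --pt "-18.5 -45.8 0 0" --gripper 55 --squeeze 40

```text
time_s: 1.3
tcp_pos: [0.3596, 0.1421, 0.24]
tool_rot: [-0.074, 0.997, -0.005, -0.002]
force: [1.1, 0.7, -0.7]
opening: 0.0548
```

```bash
cat > g.py <<'E'
import sys,numpy as np
from workcell import read_state
from scipy.spatial.transform import Rotation as Ro
def to(target,yaw=None):
    s=read_state();R=Ro.from_quat(s["tool_rot"])
    d=R.inv().apply(np.array(target)-s["tcp_pos"])*1000
    M=R.as_matrix();y=np.degrees(np.arctan2(M[1,1],M[0,1]))
    print("t",round(s["time_s"],2),"tcp",np.round(s["tcp_pos"],4),"shift mm",np.round(d,1),"yangle",round(y,2),"yaw cmd",None if yaw is None else round(-(yaw-y),2),"tilt deg",np.round(np.degrees(M[:2,2]),2),"F",np.round(s["force"],2),"open",round(s["opening"]*1000,2),"q6",round(np.degrees(s["joint_positions"][5]),1))
if __name__=="__main__":
    a=list(map(float,sys.argv[1:]));to(a[:3],a[3] if len(a)>3 else None)
E
python3 g.py .5215 -.1598 .24 97
```

```text
t 1.3 tcp [0.3596 0.1421 0.24  ] shift mm [-115.4 -322.5    2.4] yangle 98.52 yaw cmd 1.52 tilt deg [-0.18 -0.55] F [ 1.06  0.66 -0.67] open 54.76 q6 13.4
```

step_arm --pt "-16 -45 0 0.5" --pt "-16 -45 0 0.5" --pt "-16 -45 0 0.5" --pt "-16 -45 0 0" --pt "-16 -45 0 0" --pt "-16 -45 0 0" --pt "-16 -45 0 0" --pt "0 0 0 0" --pt "0 0 0 0"

```text
time_s: 2.2
tcp_pos: [0.5148, -0.1761, 0.2383]
tool_rot: [-0.057, 0.998, -0.004, -0.004]
force: [-0.3, 0.5, 0.2]
opening: 0.0549
```

```bash
python3 g.py .5215 -.1598 .19 97
python3 - <<'E'
from workcell import *
import cv2,numpy as np
a=get_image("scene")[60:270,140:420,::-1];b=get_image("top")[140:300,240:440,::-1]
cv2.imwrite("pics/s1.png",np.vstack([cv2.resize(a,(400,300)),cv2.resize(b,(400,300))]))
E
```

```text
t 2.2 tcp [ 0.5148 -0.1761  0.2383] shift mm [-8.8 15.8 48.1] yangle 96.49 yaw cmd -0.51 tilt deg [-0.38 -0.46] F [-0.29  0.47  0.2 ] open 54.88 q6 -25.1
```

View pics/s1.png

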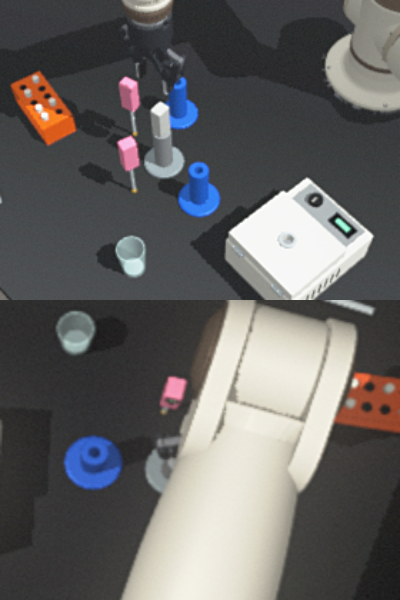

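step_arm --pt "-4.4 7.9 0 0" --pt "-4.4 7.9 0 0" --pt "0 0 0 0" --pt "0 0 0 0"

```text
time_s: 2.7
tcp_pos: [0.5216, -0.1528, 0.24]
tool_rot: [-0.06, 0.998, -0.004, -0.002]
force: [0.3, 0.3, -0.1]
opening: 0.0553
```

```bash
python3 g.py .5215 -.1598 .137 97
```

```text
t 2.7 tcp [ 0.5216 -0.1528  0.24  ] shift mm [  0.4  -6.1 103.1] yangle 96.88 yaw cmd -0.12 tilt deg [-0.21 -0.49] F [ 0.27  0.33 -0.07] open 55.33 q6 -23.0
```

step_arm --pt "0.5 -5 0 0" --pt "0 0 15 0" --pt "0 0 15 0" --pt "0 0 12 0" --pt "0 0 0 0" --pt "0 0 0 0"

```text
time_s: 3.3
tcp_pos: [0.5216, -0.1589, 0.1981]
tool_rot: [-0.061, 0.998, -0.005, -0.001]
force: [-0.0, -0.5, -0.6]
opening: 0.0551
```

```bash
python3 g.py .5215 -.1598 .137 97
```

```text
t 3.3 tcp [ 0.5216 -0.1589  0.1981] shift mm [ 0.1 -0.3 61.1] yangle 96.97 yaw cmd -0.03 tilt deg [-0.07 -0.56] F [-0.01 -0.48 -0.6 ] open 55.11 q6 -23.6
```

step_arm --pt "0 -0.3 12 0" --pt "0 0 12 0" --pt "0 0 12 0" --pt "0 0 12 0" --pt "0 0 8 0" --pt "0 0 2 0" --pt "0 0 0 0"

```text
time_s: 4.0
tcp_pos: [0.5216, -0.16, 0.1352]
tool_rot: [-0.061, 0.998, -0.005, -0.001]
force: [-0.6, 0.5, 0.4]
opening: 0.0547
```

```bash
python3 g.py .5215 -.1598 .137 97
python3 - <<'E'
from workcell import *
import cv2,numpy as np
a=get_image("scene")[90:220,180:320,::-1]
cv2.imwrite("pics/s2.png",cv2.resize(a,None,fx=4,fy=4,interpolation=cv2.INTER_CUBIC))
E
```

```text
t 4.0 tcp [ 0.5216 -0.16    0.1352] shift mm [ 0.1  0.2 -1.8] yangle 96.96 yaw cmd -0.04 tilt deg [-0.07 -0.56] F [-0.56  0.53  0.36] open 54.7 q6 -23.7
```

View pics/s2.png

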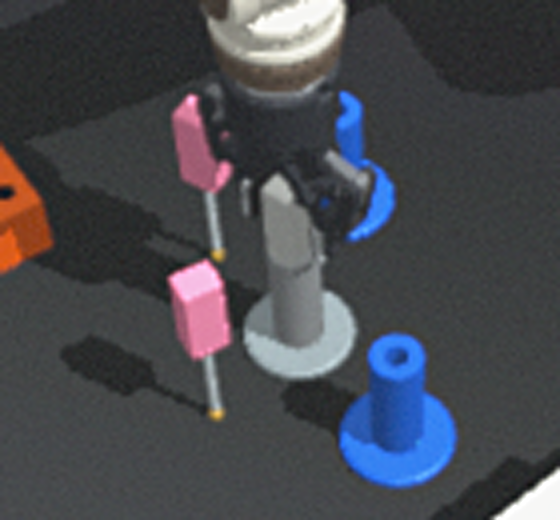

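The handle at crop (290,215) stands between the jaws, and the nearby pink probe is not touched. I'll close now.

step_arm --pt "0 0 0 0" --pt "0 0 0 0" --pt "0 0 0 0" --pt "0 0 0 0" --pt "0 0 0 0" --pt "0 0 0 0" --pt "0 0 0 0" --gripper 15 --squeeze 40

```text
time_s: 4.75
tcp_pos: [0.5222, -0.1602, 0.1367]
tool_rot: [-0.061, 0.998, -0.005, -0.0]
force: [0.8, -0.1, -1.5]
opening: 0.0236
```

```bash
python3 g.py .5215 -.1598 .24 97
```

```text
t 4.75 tcp [ 0.5222 -0.1602  0.1367] shift mm [   0.7   -0.6 -103.3] yangle 96.96 yaw cmd -0.04 tilt deg [ 0.03 -0.59] F [ 0.8  -0.07 -1.51] open 23.65 q6 -23.7
```

step_arm --pt "0 0 -5 0" --pt "0 0 -10 0" --pt "0 0 -14 0" --pt "0 0 -14 0" --pt "0 0 -14 0" --pt "0 0 -14 0" --pt "0 0 -14 0" --pt "0 0 -14 0" --pt "0 0 -14 0" --pt "0 0 -10 0" --pt "0 0 -6 0" --pt "0 0 0 0"

```text
time_s: 5.95
tcp_pos: [0.5226, -0.1588, 0.2834]
tool_rot: [-0.061, 0.998, -0.007, 0.004]
force: [0.4, 1.2, -1.2]
opening: 0.0236
```

```bash
python3 g.py .537 .18 .275 97
```

```text
t 5.95 tcp [ 0.5226 -0.1588  0.2834] shift mm [-55.4 334.6   4.1] yangle 96.96 yaw cmd -0.04 tilt deg [ 0.55 -0.75] F [ 0.36  1.25 -1.18] open 23.6 q6 -23.6
```

step_arm --pt "-3 15 0 0" --pt "-5 30 0 0" --pt "-6 36 0 0" --pt "-6 36 0 0" --pt "-6 36 0 0" --pt "-6 36 0 0" --pt "-6 36 0 0" --pt "-5 30 0 0" --pt "-3 20 0 0" --pt "-2 12 0 0" --pt "0 0 0 0" --pt "0 0 0 0"

```text
time_s: 7.15
tcp_pos: [0.5316, 0.1495, 0.2716]
tool_rot: [-0.061, 0.998, -0.006, -0.001]
force: [0.2, 0.0, -2.0]
opening: 0.0238
```

```bash
python3 g.py .537 .18 .275 97
python3 - <<'E'
from workcell import *
import cv2,numpy as np
a=get_image("scene")[60:290,200:480,::-1];b=get_image("top")[140:300,100:300,::-1]
cv2.imwrite("pics/s3.png",np.hstack([cv2.resize(a,(400,330)),cv2.resize(b,(400,330))]))
E
python3 g.py .537 .18 .275 97
```

```text
t 7.15 tcp [0.5316 0.1495 0.2716] shift mm [-9.1 29.6 -3.8] yangle 96.97 yaw cmd -0.03 tilt deg [-0.13 -0.74] F [ 0.21  0.01 -2.05] open 23.82 q6 9.1
t 7.25 tcp [0.5317 0.1489 0.2718] shift mm [-8.9 30.2 -3.6] yangle 96.91 yaw cmd -0.09 tilt deg [-0.11 -0.73] F [ 0.69 -0.22 -1.69] open 23.66 q6 9.1
```

View pics/s3.png

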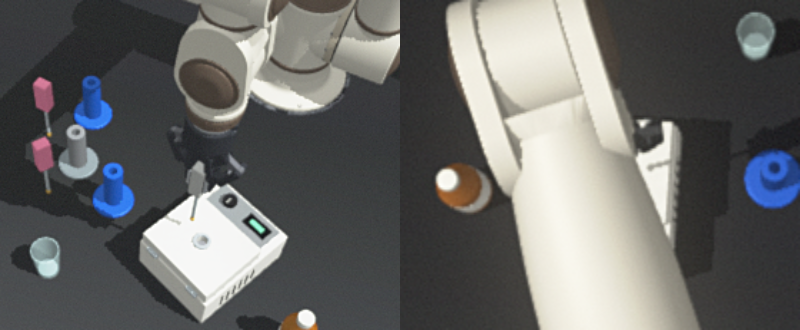

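The empty grey stand shows at crop (77,145), with the probe in the gripper and its tip at (193,218), short of the port at (203,240). The arm blocks the top view, so I'll go over the port and measure the tip in the scene view.

step_arm --pt "-4 12 0 0" --pt "-3 10 0 0" --pt "-1 4 0 0" --pt "0 0 0 0" --pt "0 0 0 0"

```text
time_s: 7.75
tcp_pos: [0.5376, 0.176, 0.2717]
tool_rot: [-0.059, 0.998, -0.006, -0.001]
force: [0.5, -0.7, -1.7]
opening: 0.0232
```

```bash
python3 g.py .5375 .18 .275 97
python3 - <<'E'
from workcell import *
import cv2,numpy as np
im=get_image("scene")[:,:,::-1];cv2.imwrite("pics/s4full.png",im)
cv2.imwrite("pics/s4.png",cv2.resize(im[140:260,280:400],None,fx=5,fy=5,interpolation=cv2.INTER_CUBIC))
E
python3 g.py .5375 .18 .275 97
```

```text
t 7.75 tcp [0.5376 0.176  0.2717] shift mm [-0.4  3.9 -3.3] yangle 96.71 yaw cmd -0.29 tilt deg [-0.07 -0.73] F [ 0.54 -0.67 -1.66] open 23.15 q6 11.7
t 7.8 tcp [0.5375 0.176  0.2717] shift mm [-0.4  4.  -3.3] yangle 96.71 yaw cmd -0.29 tilt deg [-0.07 -0.72] F [ 0.64  0.34 -1.99] open 23.28 q6 11.7
```

View pics/s4.png

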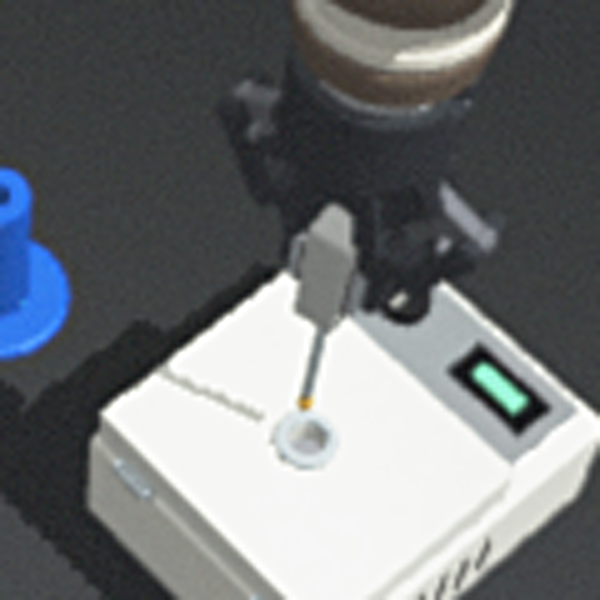

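Run:
```python
from h import *
np.set_printoptions(precision=2,suppress=True,linewidth=220)
im=cv2.imread("pics/s4full.png")
hsv=cv2.cvtColor(im,cv2.COLOR_BGR2HSV)
print("sat");
for r in range(203,226): print(r,' '.join('%3d'%v for v in hsv[r,332:352,1]))
g=cv2.cvtColor(im,cv2.COLOR_BGR2GRAY)
print("gray")
for r in range(203,226): print(r,' '.join('%3d'%v for v in g[r,332:352]))
for z in(.2767,.24,.205,.195,.157,.152,.147,.12): print(z,proj("scene",[.5375,.176,z]))
```

```text
sat
203   1   1   1   1   1   1   2   7  11   5   9   9   2   2   6   8   7   8   9  14
204   1   2   2   1   1   1   0   1   3   7  10   6   7   9   4   7  11   2   6  11
205   1   2   2   2   1   1   2   1   1   1   5   8   4   9   2   9   4   1   3   3
206   2   2   2   1   1   1   1   1   1   1   5   3  14   7   9   2   1   1   1   2
207   2   2   2   2   2   1   1   1   1   2   7  15  16   8   4   2   1   1   2   1
208   1   1   2   2   2   2   1   1   1   2  11  19  16   4   1   1   1   1   2   1
209   1   1   2   2   2   2   1   1   1   2  11  21  17   4   2   1   1   2   2   2
210   1   2   1   2   1   1   1   1   1   4   6  24  10   3   1   1   2   2   1   1
211   1   1   1   1   1   1   1   0   2   7  12  20   5   3   1   1   2   2   1   1
212   1   1   1   1   1   1   1   1   1   9  19  15   5   2   1   1   1   2   2   1
213   1   1   1   1   1   1   1   1   0   8  24  14   3   1   1   1   1   1   2   2
214   1   1   1   1   1   1   2   1   4   8  21  10   3   1   2   1   1   1   1   2
215   1   1   1   1   1   1   1   2   5   9  20   4   3   2   1   1   1   1   1   1
216 
[... 2247 characters left out ...]
6 246 246 246 246 246
220 247 246 246 246 246 248 253 204 140 162 218 250 247 246 246 246 246 246 246 246
221 249 247 246 246 247 248 252 219 142 162 235 250 248 247 246 246 246 246 246 246
222 225 247 247 247 248 235 232 228 205 222 234 243 246 247 247 246 246 246 246 246
223 206 247 248 248 236 222 226 228 229 226 229 232 235 242 247 247 246 246 246 246
224 244 249 249 229 222 227 221 215 218 195 177 191 224 231 244 247 246 246 246 246
225 248 249 233 208 223 224 209 214 203 174 162 144 176 222 234 244 247 246 246 246
0.2767 [347.44 191.86]
0.24 [345.62 200.56]
0.205 [343.98 208.42]
0.195 [343.53 210.59]
0.157 [341.86 218.54]
0.152 [341.65 219.55]
0.147 [341.44 220.56]
0.12 [340.33 225.87]
```

Run:
```python
from h import *
np.set_printoptions(precision=4,suppress=True)
for z in(.143,.145,.147): print(plane("scene",(340.6,220.5),z))
print(proj("scene",(.538,.1803,.12)),plane("scene",(341.3,227.2),.12))
```

```text
[0.5368 0.1732 0.143 ]
[0.5378 0.1738 0.145 ]
[0.5388 0.1744 0.147 ]
[341.4978 227.0527] [0.5387 0.1802 0.12  ]
```

step_arm --pt "-0.5 6 0 0" --pt "0 0 6 0" --pt "0 0 6 0" --pt "0 0 0 0" --pt "0 0 0 0"

```text
time_s: 8.3
tcp_pos: [0.5371, 0.1818, 0.2582]
tool_rot: [-0.058, 0.998, -0.006, -0.001]
force: [-0.5, 0.1, -2.1]
opening: 0.0242
```

```bash
cat > look.py <<'E'
import sys
from h import *
from workcell import *
import g
k=sys.argv[1]
im=get_image("scene")[:,:,::-1];cv2.imwrite(f"pics/{k}full.png",im)
cv2.imwrite(f"pics/{k}.png",cv2.resize(im[185:245,310:370],None,fx=9,fy=9,interpolation=cv2.INTER_CUBIC))
hsv=cv2.cvtColor(im,cv2.COLOR_BGR2HSV);gr=cv2.cvtColor(im,cv2.COLOR_BGR2GRAY)
s=hsv[212:236,330:355,1].astype(float);s[s<40]=0
g.to([.5375,.18,.25],97)
if s.sum()>0:
    yy,xx=np.mgrid[212:236,330:355];print("brass",(s*xx).sum()/s.sum(),(s*yy).sum()/s.sum(),"rows",yy[s>0].min(),yy[s>0].max())
st=read_state();R=g.Ro.from_quat(st["tool_rot"]).as_matrix();T=st["tcp_pos"]+R[:,2]*.1267
print("kin tip",np.round(T,4),proj("scene",T),"brass mid exp",proj("scene",T-R[:,2]*.003),"port px 341.4 227.1")
E
python3 look.py s5
```

```text
t 8.35 tcp [0.5371 0.1818 0.2582] shift mm [-0.2 -1.7  8.3] yangle 96.68 yaw cmd -0.32 tilt deg [-0.1  -0.74] F [ 0.25  0.47 -2.46] open 23.75 q6 12.3
brass 342.073786407767 224.37766990291263 rows 223 226
kin tip [0.5369 0.1802 0.1315] [342.24020971 224.50295866] brass mid exp [342.37708722 223.92519402] port px 341.4 227.1
```

View pics/s5.png

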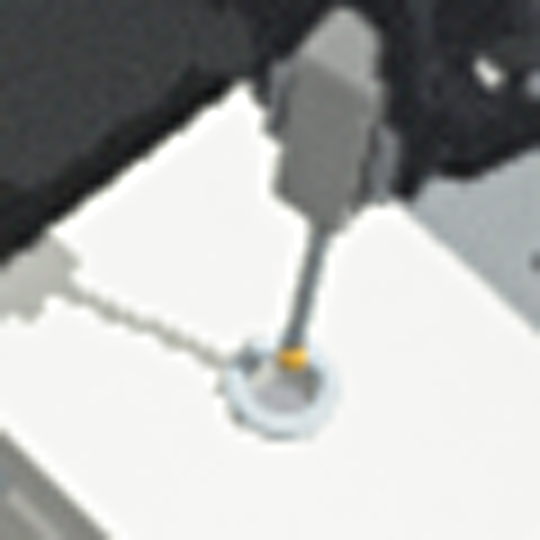

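The tip (crop 292,357) stands over the bore, and casting it down to the mouth puts it within about 0.3 px of the port centre. I'll enter the port now.

step_arm --pt "0 0 4 0" --pt "0 0 4 0" --pt "0 0 4 0" --pt "0 0 4 0" --pt "0 0 4 0" --pt "0 0 4 0" --pt "0 0 4 0" --pt "0 0 0 0"

```text
time_s: 9.15
tcp_pos: [0.537, 0.1812, 0.2275]
tool_rot: [-0.058, 0.998, -0.006, -0.001]
force: [-0.6, 0.5, -1.0]
opening: 0.0236
```

```bash
python3 look.py s6
```

```text
t 9.2 tcp [0.5371 0.1812 0.2279] shift mm [ -0.2  -1.5 -22.1] yangle 96.66 yaw cmd -0.34 tilt deg [-0.1  -0.74] F [ 0.49 -0.34 -2.01] open 23.65 q6 12.3
brass 341.43529411764706 227.91764705882352 rows 212 230
kin tip [0.5369 0.1795 0.1012] [340.8044614  230.16256889] brass mid exp [340.9355226  229.60906389] port px 341.4 227.1
```

View pics/s6.png

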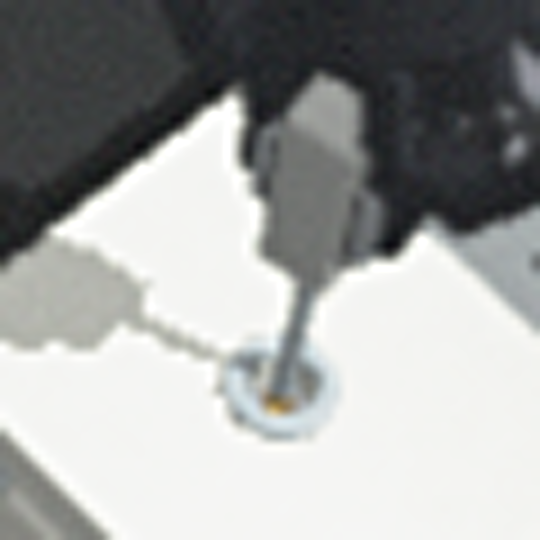

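Run:
```python
from h import *
g=cv2.cvtColor(cv2.imread("pics/s6full.png"),cv2.COLOR_BGR2GRAY)
for r in range(216,234): print(r,' '.join('%3d'%v for v in g[r,332:354]))
for z in(.15,.14,.13,.12,.11):print(z,proj("scene",[.5369,.1799+.0126*(z-.12),z]))
```

```text
216 244 244 244 244 244 245 245 246 250 255 203 127 113 117 160 222 249 249 246 245 245 244
217 244 244 244 244 244 244 244 245 247 254 202 114 122 163 221 247 247 245 243 243 243 243
218 244 244 244 245 244 244 244 244 247 254 194 117 146 224 247 248 245 244 243 243 243 243
219 244 244 244 244 245 244 244 245 248 246 165 115 178 248 249 245 244 244 243 244 244 244
220 245 244 244 244 244 244 245 246 250 244 147 122 195 250 247 245 244 244 244 244 244 244
221 247 246 244 244 245 246 247 247 249 208 123 138 231 251 247 245 244 244 244 244 244 244
222 246 248 247 247 247 230 224 234 236 166 110 141 226 249 246 245 244 244 244 244 244 244
223 205 215 246 252 233 219 218 225 231 146 117 161 218 238 246 245 244 243 244 244 244 244
224 187 191 208 203 167 161 154 177 184 128 122 170 215 225 240 245 245 244 244 244 244 244
225 246 246 207 179 152 124 127 188 151 108 129 138 169 210 227 240 245 244 244 244 244 244
226 247 251 214 208 213 160 143 189 141 111 143 124 123 168 217 232 245 244 244 244 244 244
227 247 249 196 208 223 183 185 187 129 113 146 133 124 153 215 228 245 245 243 244 244 244
228 246 230 181 202 220 195 182 159 115 124 159 145 129 178 216 222 245 245 244 244 244 244
229 245 246 245 198 210 218 193 134 104 124 145 161 155 205 219 228 245 245 245 244 244 244
230 245 247 251 196 180 213 217 180 171 136 151 185 207 219 222 240 246 245 244 245 244 244
231 244 246 249 214 148 181 215 218 222 216 217 220 222 224 227 244 245 244 244 244 244 244
232 245 245 248 248 211 199 183 196 212 219 218 216 215 227 242 246 245 244 244 244 244 244
233 244 245 246 248 248 247 232 188 174 178 188 215 214 242 246 245 245 244 244 244 244 244
0.15 [343.0489211  220.87001699]
0.14 [342.58116367 222.83503641]
0.13 [342.12009949 224.77193795]
0.12 [341.66558589 226.68132086]
0.11 [341.21748428 228.56376745]
```

step_arm --pt "0.7 0.9 0 0" --pt "0 0 3 0" --pt "0 0 3 0" --pt "0 0 3 0" --pt "0 0 3 0" --pt "0 0 0 0"

```text
time_s: 9.8
tcp_pos: [0.5364, 0.182, 0.2153]
tool_rot: [-0.058, 0.998, -0.006, -0.001]
force: [-0.8, 0.1, -1.3]
opening: 0.0234
```

```bash
python3 look.py s7;python3 - <<'E'
from h import *
g=cv2.cvtColor(cv2.imread("pics/s7full.png"),cv2.COLOR_BGR2GRAY)
for r in range(214,232): print(r,' '.join('%3d'%v for v in g[r,332:354]))
E
```

```text
t 9.85 tcp [0.5364 0.1821 0.2156] shift mm [ -0.8  -2.6 -34.4] yangle 96.67 yaw cmd -0.33 tilt deg [-0.04 -0.72] F [ 0.51  0.04 -1.74] open 23.57 q6 12.4
brass 353.3581081081081 213.10135135135135 rows 212 214
kin tip [0.5363 0.1805 0.0889] [340.73224312 232.53746648] brass mid exp [340.86246924 231.99253442] port px 341.4 227.1
214 244 244 244 244 245 251 203 122 111 111 112 113 111 114 115 115  82 100 108  81  40  25
215 243 244 244 244 246 250 201 120 108 111 113 116 114 114 113 102  74  94 104  75  37  52
216 244 244 243 244 245 248 233 176 124 107 109 111 115 113 117 103 106 115 135 165 131 157
217 244 243 243 244 244 245 247 249 213 140 111 109 110 112 136 135 208 221 207 245 248 247
218 244 244 243 244 244 244 246 248 249 232 167 118 108 116 148 192 249 249 245 248 247 246
219 244 243 243 244 244 244 244 245 249 255 188 113 102 126 173 234 248 246 245 244 244 244
220 244 243 243 244 244 244 244 245 248 255 192 113 126 197 246 249 246 244 243 243 243 244
221 247 246 245 244 246 246 246 247 246 246 160 111 177 250 251 247 244 243 243 243 243 243
222 218 245 247 248 248 228 226 2
[... 186 characters left out ...]
 209 139 106 139 182 222 240 245 245 244 244 243 243 243
225 246 245 204 178 150 123 120 190 194 125 111 138 156 208 226 239 244 244 243 243 244 243
226 248 251 213 207 210 161 140 188 171 117 127 142 129 165 214 232 244 244 244 244 244 244
227 246 250 192 204 221 182 182 188 136 106 133 139 123 154 211 226 244 244 244 244 243 243
228 246 230 179 202 219 192 183 177 128 105 140 134 126 178 212 221 244 245 244 244 243 244
229 245 245 246 199 209 218 194 175 120 109 147 161 150 204 217 225 244 245 244 244 244 243
230 244 246 251 193 176 212 216 185 141 120 137 179 204 220 223 240 245 245 244 244 244 244
231 244 245 249 214 151 179 214 215 213 209 211 216 221 221 226 244 245 244 244 244 244 244
```

View pics/s7.png

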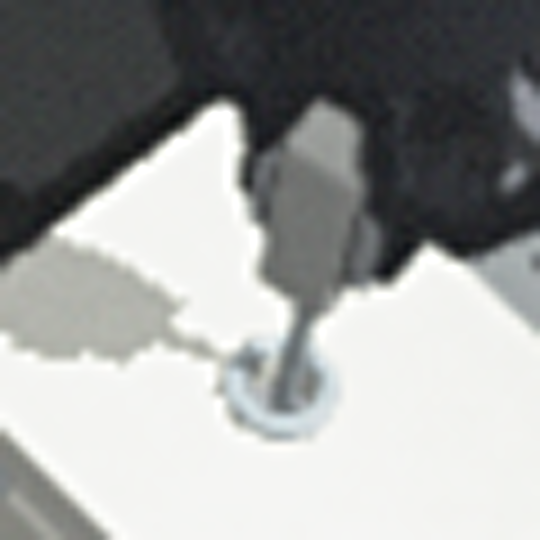

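step_arm --pt "0 0 1.5 0" --pt "0 0 1.5 0" --pt "0 0 0 0"

```text
time_s: 10.15
tcp_pos: [0.5365, 0.182, 0.2125]
tool_rot: [-0.058, 0.998, -0.006, -0.001]
force: [-0.4, -0.3, -1.1]
opening: 0.0239
```

step_arm --pt "0 0 1.5 0" --pt "0 0 1.5 0" --pt "0 0 0 0"

```text
time_s: 10.45
tcp_pos: [0.5366, 0.182, 0.2094]
tool_rot: [-0.058, 0.998, -0.006, -0.0]
force: [-0.8, -0.3, -0.8]
opening: 0.024
```

step_arm --pt "0 0 0 0"

```text
time_s: 10.55
tcp_pos: [0.5366, 0.182, 0.2095]
tool_rot: [-0.058, 0.998, -0.006, -0.0]
force: [-0.5, -0.2, -1.4]
opening: 0.0236
```

step_arm --pt "0 0 1.5 0" --pt "0 0 1.5 0" --pt "0 0 0 0"

```text
time_s: 10.85
tcp_pos: [0.5366, 0.1819, 0.2068]
tool_rot: [-0.058, 0.998, -0.006, -0.0]
force: [0.5, -0.7, 2.0]
opening: 0.0239
```

step_arm --pt "0 0 0 0"

```text
time_s: 10.95
tcp_pos: [0.5366, 0.1819, 0.207]
tool_rot: [-0.058, 0.998, -0.006, 0.0]
force: [-0.9, -1.0, 1.3]
opening: 0.0237
```

step_arm --pt "0 0 1.5 0" --pt "0 0 1 0" --pt "0 0 0 0"

```text
time_s: 11.25
tcp_pos: [0.5366, 0.1819, 0.2049]
tool_rot: [-0.058, 0.998, -0.006, 0.0]
force: [-1.6, -0.3, 2.7]
opening: 0.0235
```

step_arm --pt "0 0 0 0"

```text
time_s: 11.35
tcp_pos: [0.5365, 0.1819, 0.205]
tool_rot: [-0.058, 0.998, -0.006, 0.0]
force: [-1.3, -0.5, 2.6]
opening: 0.0234
```

```bash
python3 - <<'E'
from workcell import *
import numpy as np
F=[];Z=[]
for i in range(30):
    im=get_image("scene");s=read_state();F.append(s["force"]);Z.append(s["tcp_pos"])
F=np.array(F);print(s["time_s"],F.mean(0),F.std(0)/30**.5,F[:15].mean(0)[2],F[15:].mean(0)[2],np.mean(Z,0))
E
python3 look.py s8;python3 - <<'E'
from h import *
g=cv2.cvtColor(cv2.imread("pics/s8full.png"),cv2.COLOR_BGR2GRAY)
for r in range(219,230): print(r,' '.join('%3d'%v for v in g[r,332:354]))
E
```

```text
12.85 [-1.12046905 -0.50518557  2.43518345] [0.0960773  0.10190604 0.09838587] 2.4606444967049597 2.4097224049252284 [0.53655159 0.18190565 0.20491703]
t 12.9 tcp [0.5365 0.1819 0.2049] shift mm [ -0.7  -2.5 -45.1] yangle 96.66 yaw cmd -0.34 tilt deg [ 0.08 -0.68] F [-0.92 -0.11  2.65] open 23.56 q6 12.4
brass 352.5980392156863 214.9607843137255 rows 212 217
kin tip [0.5367 0.1804 0.0782] [340.1745893  234.57701054] brass mid exp [340.30374985 234.03820699] port px 341.4 227.1
219 243 246 244 243 245 248 247 233 163 116 109 110 113 126 146 129 186 186 231 250 250 250
220 244 245 244 244 244 245 248 250 251 188 120 110 112 132 139 211 248 248 249 249 248 247
221 250 246 244 244 245 245 247 249 252 229 140 111 109 150 215 248 249 246 245 244 244 243
222 247 248 247 247 247 227 224 230 234 214 129 118 131 209 248 248 245 244 244 243 243 243
223 205 217 248 251 231 218 217 221 227 172 112 136 188 230 248 246 244 243 243 243 243 242
224 177 173 205 198 165 159 154 177 203 138 110 145 207 225 240 245 244 243 243 243 243 243
225 211 184 178 177 152 122 121 190 191 123 113 140 167 211 226 239 244 244 244 243 244 244
226 246 247 205 205 208 143 130 187 168 119 128 143 131 165 215 230 244 243 243 243 244 243
227 248 250 195 204 222 175 182 187 138 108 134 140 125 153 209 225 244 244 243 243 243 243
228 246 231 178 198 218 195 180 176 128 111 146 140 127 178 212 218 244 244 244 243 243 243
229 245 245 245 196 207 215 190 172 121 110 147 161 152 203 219 225 245 245 244 243 243 243
```

View pics/s8.png

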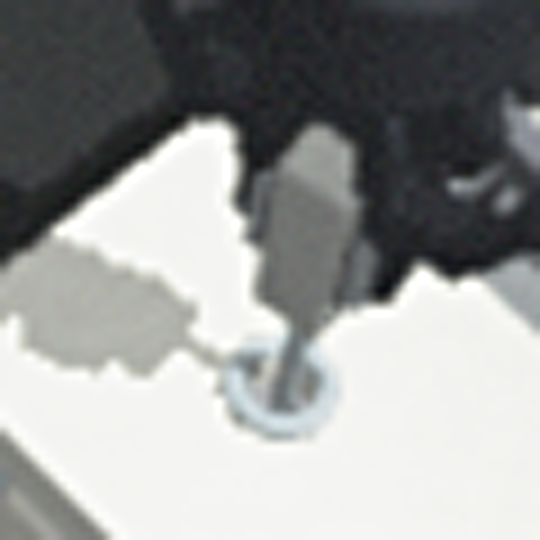

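```bash
python3 -c "
from workcell import *
s=read_state();print(s['time_s'],s['tcp_pos'],s['force'],abs(s['joint_velocities']).max());print(hand_in())"
```

```text
12.9 [0.53654457 0.18189093 0.20490496] [-0.91863859 -0.11168314  2.64560927] 0.001213152881995811
the job is handed in; nothing more can be done
None
```

I took the grey contact probe out of its grey stand and lowered it through the lid port until the tip met the block. I then pressed it about half-way in and handed the job in at 12.9 s, still holding it there.

**What the last checks showed**
- **Contact:** the tip met the block about 37 mm below the port mouth, which is within the 35–60 mm expected.
- **Press:** the force along z rose from about -1.6 N hanging free to +2.4 N (mean of 30 readings). That is about 4 N, or 5 mm of tip travel. The arm's own travel after contact also came to about 5 mm.
- **Stillness and grip:** the joints were practically still, and the opening was 23.6 mm on the 24 mm handle.
- **Centring:** in the last scene picture the stem sits within about 0.2 pixels (0.5 mm) of the port's centre, measured across the picture. I saw no touch of port or lid.

**What was less certain or disagreed**
- **Port position:** the two cameras disagreed by about 2 mm on the port's x position. I lined the probe up mainly by the scene camera, because the arm blocked the top view.
- **Tilt:** the tool leans about 0.7°, which the moves allowed could not correct.
- **Side force:** a steady side force of about 1.1 N towards -x appeared once the tip touched. I put this down to tip friction on the block, since the stem should have several mm of clearance in the bore.
- **Other objects:** the beaker, bottle and rack, and the pink and blue look-alikes, were never approached or touched as far as I saw. I did not measure their positions again at the end.

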